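# Refit and lock the bag sealer's service cover

## Task

Put the loose aluminium service cover back into the recess on top of the bag sealer, with its slot over the steel wing. Then, while holding the cover pressed down against its sprung seal, turn the wing a quarter turn clockwise until it drops into its locked detent, so that it holds the cover down when you let go. Press gently, just firmly enough to feel the cover come home on its stops, never force a wing that jams, and leave the ribbon spool, the jar and the tub of gingerbread where they are.

Things in the scene. Friction and masses are not known exactly. Their poses are not given: they have to be found in the camera images.
- recess (a point): Bag sealer: white housing 280 mm (x) by 146 mm (y), flat top (rim) 80 mm above the table; closed sealing jaws, 30 mm wide and lower than the rim, along its -y side. Its top has a rectangular recess 204 mm (x) by 94 mm (y). This point: centre of the recess at rim height, z up. A sprung rubber seal lies in it: the unpressed cover's top stands 6.5 mm above the rim. The wing's axis is at x = -55 mm, y = 0.
- cover_rib (a point): Loose aluminium service cover, 0.25 kg: plate 200 mm (x) by 90 mm (y) by 10 mm, lying flat on the table at the start. The point is the centre of its grip rib, an upright bar 36 mm long (x), 10 mm thick (y), 26 mm tall on the plate: 13 mm above the plate's top, 14 mm along +x from the plate's centre, near the centre of mass. z up. Fitted, its x and y axes are those of the recess.
- cover_top (a point): Centre of the cover plate's top face; axes as for the cover. A slot 70 mm (x) by 13 mm (y) goes through the plate at x = -55 mm, y = 0 from here; two 3 mm ridges stand 25 to 32 mm from its centre, diagonally; a 3 mm pad lies at x = +68 mm. Fitted, 51 mm are free from wing axis to rib. Pushing: 2 N starts to sink the sprung cover, 10 N surely brings it home onto its stops, over 15 N is too hard.
- wing (a joint): Angle of the upright polished steel wing, 64 mm long, 8 mm thick, 26 mm tall, turning about the vertical: 0 open (along the slot), growing clockwise seen from above to 1.57 rad locked (across it), stop at 1.62. A 10 N spring holds it down. The height of its underside, and of the cover locked under it, varies untold from 8 mm below to 2 mm above the rim; the cover's stops lie 1.5 mm lower.
- wing_axis (a point): Point on the wing's axis at rim height, 47 mm from the recess's nearest walls; axes of the recess. Turning is blocked by the slot unless the cover is held home (fingertips on the plate beside the wing, jaws lightly on its flats). From about 0.5 to 1.15 rad the wing's ends climb the cover's two ridges (about 0.2 N m), rising up to 3 mm, then drop behind them, done by 1.4 rad: the locked detent, where it holds the cover by itself.
- spool_mid (a point): Bystander: flat red ribbon spool, 84 mm across, 25 mm high, lying; its centre.
- jar_mid (a point): Bystander: clear jar with a white lid, 68 mm across, 85 mm high; its centre.
- tub_mid (a point): Bystander: cream open tub of gingerbread, 100 x 130 x 45 mm; its centre.
There are look-alikes about, which are no part of the job. What is shaped like the part that bears cover_rib but green or purple is not meant.

How it is judged (in metres and radians):
On the way:
1. the cover lies in the recess with its slot over the still open wing (horizontal distance between cover_top and recess below 0.006 m and z of cover_top in the frame of recess between -0.012 and 0.009 m and angle between the x axis of cover_top and the x axis of recess, either way round below 0.06 rad and value of joint wing below 0.3 rad), for 0.2 s.
At the end, for the whole second after the job is handed in: The wing stands in its locked detent (turned at least 1.36 of 1.57 rad) and the cover lies in the recess, held down (its top no more than 4 mm above and 10 mm below the rim; 6.5 mm above when not held), centred within 6 mm, level within 0.03 rad, at rest (value of joint wing above 1.36 rad and velocity of joint wing below 0.1 rad/s and horizontal distance between cover_top and recess below 0.006 m and z of cover_top in the frame of recess between -0.01 and 0.004 m and angle between cover_top's own z axis and vertical below 0.03 rad and linear speed of cover below 0.02 m/s); the robot touches nothing.
It fails at once if the fingers press on the cover with more than 18 N while the wing is being turned (value of joint wing above 0.15 rad and contact force between the fingers and cover above 18 N).
It fails at once if the cover is forced: contact forces of more than 40 N in all between the cover and the sealer's seal and recess walls (contact force between cover and machine above 40 N).
It fails at once if a bystander is displaced by more than 20 mm (distance of any of spool_mid, jar_mid, tub_mid from where it was at the start of the episode above 0.02 m).
It also fails if it takes over 70 s, if anything falls off the work surface, if the arm or the gripper's body presses on something with over 40 N, if the wrist force passes 120 N, or if a joint passes its speed limit or range.

## Robot

A 6-joint arm with a two-finger parallel gripper is mounted at the origin on the work surface. World frame = base frame: x ahead of the robot, y to its left, z up, the work surface at z = 0. Lengths are in mm, angles in rad, forces in N, time in s.
With the tool pointing down it reaches from about 325 to 775 mm from the base axis. Payload 5.5 kg.
Tool frame: the origin (TCP) lies at the very end of the fingers, on their centre line; the grasp point (between the pads) lies grip_depth behind it (grip_depth is the distance from the TCP to the grasp point, in mm); z points along the fingers, y is the line along which they close (so a half turn about z gives the same grasp; the last joint's range is limited). The gripper opens to 88 mm and grips with 3 to 60 N. Pads are 20 mm wide; open, the fingers measure 115 mm over their backs; the gripper's body (75 mm by 178 mm) begins 61 mm behind the grasp point.
Start: joints at [-1.348, 0.091, 1.231, -0, 1.82, -0.057], TCP at [165.697, -576.681, 222.631] pointing down, gripper open.
Joint ranges: [-2.87, 2.87], [-0.86, 2.18], [0.17, 2.46], [-1.51, 4.65], [0.06, 2.69], [-2.65, 2.65]. Speed limits (rad/s): [2.57, 2.57, 3.01, 3.14, 3.14, 3.14].

## Interface

Orientations are given as a rotation vector (axis times angle).
In Python, from station import * gives the robot as it stands. The module is installed in compiled form; this text tells all that it offers.
- The arm moves only by the tool send_rows, never from a script. Its argument "series" is a list of rows, each an object with "dp": the shift along the world's x, y, z in cm, a list of three; "angular": the turn, a rotation vector about the world's x, y, z in degrees, a list of three; "grip": the opening, from 0 (shut) to 1 (fully open). A call has 1 to 8 rows; each row is the pose to reach, as a shift and turn from the pose commanded when the call began; what a row does not reach only later rows make up. A row lasts 1/8 s, in which the tool goes at most 62.5 mm and 10.7 degrees, less where a joint would pass 70% of its speed; a pose out of reach is approached as far as the arm can. A call with a gripper value outside its range is refused whole. The fingers move at their own pace and stop on an object; "grip_force" is the grip in N (left out, the last holds). Time passes only in rows, so rows that repeat a pose let the fingers close. It gives the time, the measured TCP pose, the force, the opening and the grip force at its end, in the units of the state.
- observe(): the state, without advancing time (a new reading comes with each control period).
- grab_frame(name): name is "side" or "top"; returns the picture (400x640x3 uint8, red, green, blue); there is no depth.
- camera_info(name): a dict with "fx", "fy", "cx", "cy" (pixels), "distortion" ([k1, k2, p1, p2, k3] as OpenCV has them; the pictures are not rectified), "origin" and "attitude" of the camera in the world. Camera axes: x right, y down, z forward; pixel columns grow to the right and rows downward; lengths in mm; the calibration is good to about 2 mm. A picture is of the moment at which its call begins. camera_info takes no time and is no camera call.
- job_done(): hands the job in; it is judged then, once.
The state is a dict: "clock": time; "qpos": joint angles; "qd": joint speeds; "tau": joint torques, N m; "position": TCP position; "orientation": TCP orientation; "ft_force": force on the tool from outside, world axes, zero at the start; "ft_torque": the same for the moment, N m; "gripper_width": finger opening in mm; "grip_force": force on a finger pad.
Only numpy, scipy, OpenCV 4.12 (cv2) and the standard library are available. Lean on these libraries where they do the work, as an engineer would, in place of code of your own. Each camera call takes 0.05 s, during which the arm holds its last target. There are 200 camera calls.

## Working session

There is one attempt and no reset: what is moved stays moved. The work goes in short steps, Python scripts to look and compute and a tool call to move; the robot and the scene stay as the last step left them, time stands still between calls to the robot, and variables do not carry over. Pictures are saved under pics/ and viewed, at most 10 in all, crops included, and the job is handed in when it is done.

Besides the shell and the picture viewer there is one more tool, called after ">>>" by a JSON object that holds its "name" and its "arguments". send_rows: Moves the arm, as the interface text tells. Its arguments: {"type":"object","properties":{"series":{"type":"array","items":{"type":"object","properties":{"dp":{"type":"array","items":{"type":"number"}},"angular":{"type":"array","items":{"type":"number"}},"grip":{"type":"number"}}}},"grip_force":{"type":"number"}},"required":["series"]}

```bash
mkdir -p pics; ls; python3 - <<'E'
from station import *
import cv2
for n in("top","side"):
    im=grab_frame(n); cv2.imwrite(f"pics/{n}0.png",im[:,:,::-1]); print(n,camera_info(n))
s=observe(); print(s)
E
```

```text
pics
top {'fx': 387.63830029580396, 'fy': 387.63830029580396, 'cx': 318.59500512860706, 'cy': 198.42176455022806, 'distortion': array([0.00742371, 0.        , 0.        , 0.        , 0.        ]), 'origin': array([ 391.8803766 ,  -37.34399994, 1192.83018923]), 'attitude': array([-2.15367525,  2.15877426, -0.07208324])}
side {'fx': 496.056133975295, 'fy': 496.056133975295, 'cx': 321.9768986967824, 'cy': 201.9122277035588, 'distortion': array([-0.1464099,  0.       ,  0.       ,  0.       ,  0.       ]), 'origin': array([143.74876022, 984.77470143, 754.97644751]), 'attitude': array([-0.47367259,  2.57953046, -1.43273215])}
{'clock': 0.1, 'qpos': array([-1.34768444e+00,  9.17679288e-02,  1.23176999e+00,  2.11254853e-05,
        1.81979814e+00, -5.66957232e-02]), 'qd': array([ 0.0001263 ,  0.0006914 , -0.00126876,  0.00199173,  0.00015008,
        0.00165981]), 'tau': array([ 3.87432345e-03, -4.47854984e+01, -4.07572103e+01,  7.01327808e-02,
        2.84207705e-02, -1.12071823e-04]), 'position': array([ 165.65046939, -576.40018789,  221.62676542]), 'orientation': array([-3.10917424e+00, -4.37853923e-01,  1.95440339e-04]), 'ft_force': array([-0.14828873,  0.45257149,  0.07841948]), 'ft_torque': array([-0.03948142, -0.0342985 , -0.00347753]), 'grip_force': 0.0, 'gripper_width': 87.74438875985649}
```

View pics/top0.png

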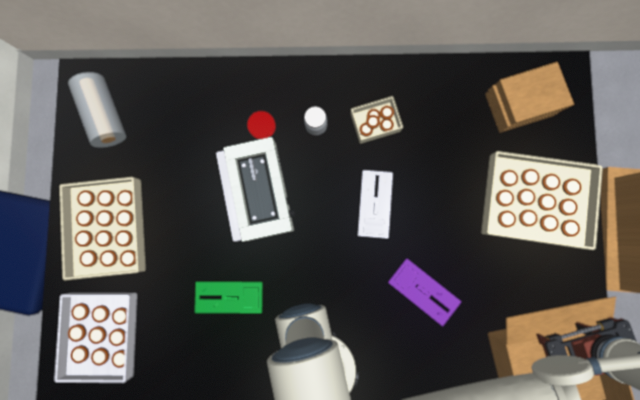

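View pics/side0.png

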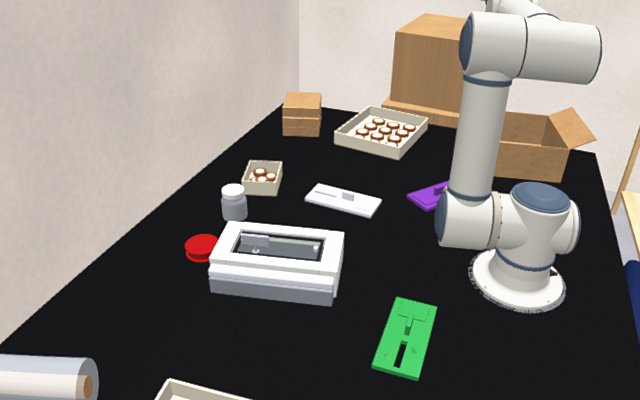

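```bash
cat > h.py <<'E'
from station import *
import numpy as np, cv2
from scipy.spatial.transform import Rotation as R
def cam(n):
    c=camera_info(n); K=np.array([[c['fx'],0,c['cx']],[0,c['fy'],c['cy']],[0,0,1]])
    return K,np.array(c['distortion']),np.array(c['origin']),R.from_rotvec(c['attitude']).as_matrix()
def onplane(n,px,z):
    K,d,o,A=cam(n); u=cv2.undistortPoints(np.float64(px).reshape(-1,1,2),K,d)[:,0]
    r=np.c_[u,np.ones(len(u))]@A.T
    return o+r*((z-o[2])/r[:,2])[:,None]
def proj(n,P):
    K,d,o,A=cam(n); 
    return cv2.projectPoints((np.float64(P).reshape(-1,3)-o)@A,np.zeros(3),np.zeros(3),K,d)[0][:,0]
E
python3 - <<'E'
import cv2,numpy as np
t=cv2.imread('pics/top0.png'); s=cv2.imread('pics/side0.png')
a=cv2.resize(t[130:250,205:305],None,fx=4,fy=4,interpolation=cv2.INTER_CUBIC)
b=cv2.resize(t[160:250,350:400],None,fx=4,fy=4,interpolation=cv2.INTER_CUBIC)
c=np.zeros((480,800,3),np.uint8); c[:480,:400]=a; c[:360,410:610]=b; cv2.imwrite('pics/c1.png',c)
a=cv2.resize(s[210:310,200:360],None,fx=4,fy=4,interpolation=cv2.INTER_CUBIC)
b=cv2.resize(s[178:222,300:390],None,fx=4,fy=4,interpolation=cv2.INTER_CUBIC)
c=np.zeros((590,640,3),np.uint8); c[:400,:640]=a; c[410:586,:360]=b; cv2.imwrite('pics/c2.png',c)
E
```

```text
(no output)
```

View pics/c1.png

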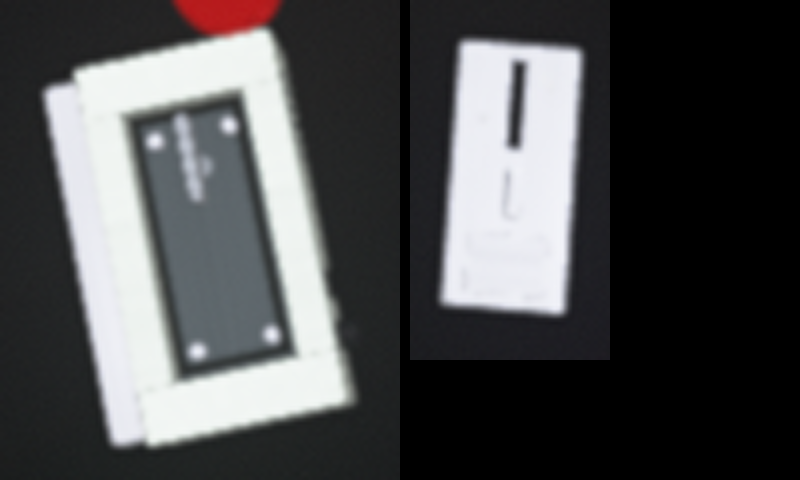

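View pics/c2.png

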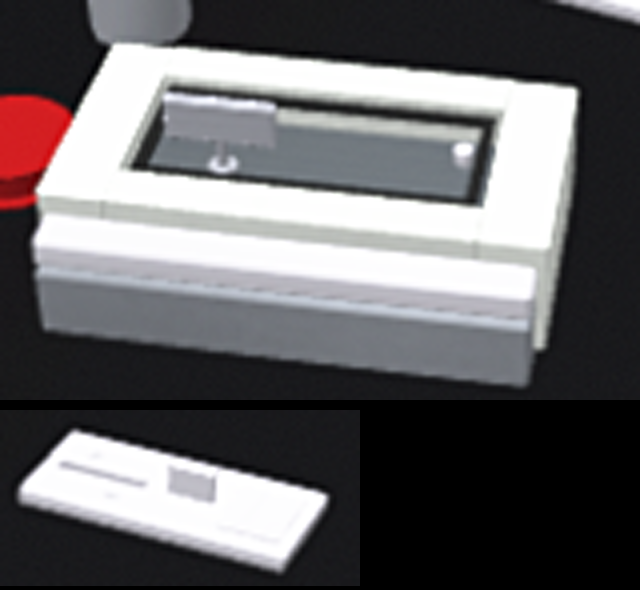

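```bash
python3 - <<'E'
import station; print([k for k in dir(station) if k[0]!='_'], getattr(station,'grip_depth',None))
from h import *
t=cv2.imread('pics/top0.png')
for n,(x,y) in dict(rim=(235,146),riml=(234,200),jaw=(225,190),rwall=(287,215),cover=(370,220),slot=(378,186),seal=(240,165)).items(): print(n,t[y,x])
def lines(n,z,rect,k=8,th=120,chan=None):
    x0,x1,y0,y1=rect; g=t[y0:y1,x0:x1].min(2)
    G=cv2.resize(g,None,fx=k,fy=k,interpolation=cv2.INTER_CUBIC)
    m=(G>th).astype(np.uint8)
    c=max(cv2.findContours(m,cv2.RETR_EXTERNAL,cv2.CHAIN_APPROX_NONE)[0],key=cv2.contourArea)
    b=cv2.boxPoints(cv2.minAreaRect(c))
    return np.c_[(b[:,0]+.5)/k-.5+x0,(b[:,1]+.5)/k-.5+y0],c
def rep(P,nm):
    print(nm,P.round(1).tolist(),'edges',np.linalg.norm(np.diff(np.r_[P,P[:1]],axis=0),axis=1).round(1),'c',P.mean(0).round(1))
b,_=lines('top',10,(350,402,160,250)); P=onplane('top',b,10); rep(P,'cover')
# cover slot
x0,y0,k=350,160,8
G=cv2.resize(t[160:250,350:402].min(2),None,fx=k,fy=k,interpolation=cv2.INTER_CUBIC)
for c in cv2.findContours((G<130).astype(np.uint8),cv2.RETR_LIST,cv2.CHAIN_APPROX_NONE)[0]:
    a=cv2.contourArea(c)
    if 2000<a<20000:
        b=cv2.boxPoints(cv2.minAreaRect(c)); rep(onplane('top',(b+.5)/k-.5+[x0,y0],10),'slot')
# recess dark interior
x0,y0=215,135
G=cv2.resize(t[135:250,215:300].min(2),None,fx=k,fy=k,interpolation=cv2.INTER_CUBIC)
for c in cv2.findContours((G<150).astype(np.uint8),cv2.RETR_CCOMP,cv2.CHAIN_APPROX_NONE)[0]:
    a=cv2.contourArea(c)
    if 60000<a<200000:
        b=cv2.boxPoints(cv2.minAreaRect(c)); rep(onplane('top',(b+.5)/k-.5+[x0,y0],80),'inner')
# rim by colour: blue-min
row=200; print(t[row,215:300].tolist())
E
```

```text
['IKError', 'camera_info', 'grab_frame', 'grip_depth', 'job_done', 'observe'] 18.700000000000003
rim [235 238 233]
riml [239 240 237]
jaw [239 233 231]
rwall [234 238 233]
cover [242 236 235]
slot [161 152 151]
seal [79 77 72]
cover [[393.2, -116.6, 10.0], [598.0, -133.5, 10.0], [590.4, -229.5, 10.0], [386.4, -211.0, 10.0]] edges [205.5  96.3 204.8  94.7] c [ 492.  -172.6   10. ]
slot [[514.2, -169.1, 10.0], [580.1, -175.1, 10.0], [579.3, -184.9, 10.0], [513.4, -178.9, 10.0]] edges [66.2  9.9 66.2  9.8] c [ 546.7 -177.    10. ]
inner [[621.9, 242.7, 80.0], [639.4, 153.7, 80.0], [442.0, 111.9, 80.0], [424.6, 199.3, 80.0]] edges [ 90.8 201.8  89.1 202. ] c [532.  176.9  80. ]
[[37, 37, 35], [37, 36, 35], [38, 38, 36], [37, 36, 35], [39, 37, 36], [39, 37, 37], [38, 37, 35], [38, 37, 36], [47, 46, 44], [102, 98, 97], [181, 172, 170], [232, 225, 224], [240, 233, 232], [241, 234, 233], [242, 236, 234], [243, 237, 236], [243, 238, 237], [242, 237, 235], [239, 237, 235], [239, 240, 237], [240, 242, 238], [240, 243, 239], [240, 242, 239], [240, 243, 239], [240, 242, 238], [240, 243, 239], [23
[... 214 characters left out ...]
], [107, 102, 94], [108, 104, 95], [106, 102, 93], [106, 102, 94], [108, 103, 94], [109, 105, 96], [108, 104, 95], [107, 102, 93], [109, 104, 95], [107, 103, 94], [109, 104, 95], [108, 103, 95], [109, 104, 95], [108, 103, 94], [107, 103, 93], [106, 101, 93], [95, 92, 84], [71, 70, 65], [58, 58, 54], [89, 88, 83], [156, 158, 150], [221, 225, 217], [238, 241, 236], [239, 242, 237], [239, 242, 238], [239, 242, 238], [239, 242, 237], [239, 242, 238], [239, 243, 238], [232, 235, 230], [186, 191, 184], [114, 118, 114], [60, 61, 58], [40, 39, 37], [37, 37, 35], [37, 37, 35], [37, 37, 35], [38, 37, 35], [38, 38, 35], [36, 36, 34], [38, 38, 36], [37, 37, 35], [37, 36, 34], [37, 36, 35], [35, 35, 33]]
```

```bash
cat >> h.py <<'E'
def edge(n,im,A,B,half=5,trim=.12,f=None):
    """fit image edge near world segment A-B (3D); returns two world points on plane z of A"""
    g=(im.min(2) if f is None else f(im.astype(float))).astype(np.float32); A=np.float64(A);B=np.float64(B)
    p=proj(n,[A+(B-A)*s for s in np.linspace(trim,1-trim,40)]); d=p[-1]-p[0]; d/=np.linalg.norm(d); nn=np.array([-d[1],d[0]])
    s=np.linspace(-half,half,8*half+1); out=[]
    for q in p:
        xy=(q+s[:,None]*nn).astype(np.float32)
        v=cv2.remap(g,xy[None,:,0].copy(),xy[None,:,1].copy(),cv2.INTER_LINEAR)[0]
        lo,hi=v.min(),v.max(); m=(lo+hi)/2; c=np.where((v[:-1]-m)*(v[1:]-m)<0)[0]
        if hi-lo<1 or len(c)==0: continue
        i=c[np.argmin(abs(s[c]))]; out.append(q+(s[i]+(m-v[i])/(v[i+1]-v[i])*(s[1]-s[0]))*nn)
    out=np.float32(out); vx,vy,x,y=cv2.fitLine(out,cv2.DIST_HUBER,0,.01,.001).ravel()
    r=np.array([x,y]); 
    res=np.std((out-r)@[-vy,vx])
    return onplane(n,[r-20*np.array([vx,vy]),r+20*np.array([vx,vy])],A[2]),round(float(res),2)
def offs(n,im,c,yaw,z,tab,**k):
    """c centre guess, tab: name->(axis,'coordinate',lo,hi); print signed distance and angle in the frame (c,yaw)"""
    ex=np.array([np.cos(yaw),np.sin(yaw),0]); ey=np.array([-ex[1],ex[0],0]); c=np.array([c[0],c[1],z])
    for nm,(ax,v,lo,hi) in tab.items():
        u,w=(ex,ey) if ax=='x' else (ey,ex)
        L,r=edge(n,im,c+u*v+w*lo,c+u*v+w*hi,**k)
        d=L[1]-L[0]; t=np.dot(L[0]-c,w); q=L[0]+d*(-t/np.dot(d,w))
        a=np.degrees(np.arctan2(np.dot(d,u),np.dot(d,w))); a=(a+90)%180-90
        print(nm,'nominal',v,'found',round(float(np.dot(q-c,u)),2),'tilt',round(float(a),2),'res',r)
E
python3 - <<'E'
from h import *
t=cv2.imread('pics/top0.png')
print('cover'); offs('top',t,[492,-172.8],np.radians(175),10,dict(xm=('x',-100,-45,45),xp=('x',100,-45,45),ym=('y',-45,-100,100),yp=('y',45,-100,100)))
print('recess'); Y=np.radians(-167.7)
offs('top',t,[532,178],Y,80,dict(xm_out=('x',-140,-20,73),xp_out=('x',140,-73,73),yp_out=('y',73,-140,140),yp_in=('y',47,-100,100),ym_in=('y',-47,-100,100),xm_in=('x',-102,-47,47),xp_in=('x',102,-47,47)))
print('jawline'); offs('top',t,[532,178],Y,80,dict(ym=('y',-73,-140,140)),half=3,f=lambda i:i[:,:,1]-i[:,:,0])
s=cv2.imread('pics/side0.png')
print('side recess');offs('side',s,[532,178],Y,80,dict(xm_out=('x',-140,-20,73),xp_out=('x',140,-73,73),yp_out=('y',73,-140,140),ym_in=('y',-47,-100,100),xp_in=('x',102,-47,47)))
print('side cover');offs('side',s,[492,-172.8],np.radians(175),10,dict(xm=('x',-100,-45,45),xp=('x',100,-45,45),yp=('y',45,-100,100)))
E
```

```text
cover
xm nominal -100 found -101.89 tilt 0.01 res 0.04
xp nominal 100 found 101.54 tilt -0.27 res 0.06
ym nominal -45 found -47.08 tilt 0.2 res 0.05
yp nominal 45 found 46.4 tilt 0.26 res 0.06
recess
xm_out nominal -140 found -141.51 tilt -0.04 res 0.08
xp_out nominal 140 found 141.7 tilt 0.07 res 0.06
yp_out nominal 73 found 77.16 tilt -0.07 res 0.25
yp_in nominal 47 found 45.54 tilt -0.06 res 0.04
ym_in nominal -47 found -43.33 tilt -0.17 res 0.03
xm_in nominal -102 found -99.89 tilt 0.09 res 0.11
xp_in nominal 102 found 100.3 tilt 0.09 res 0.05
jawline
ym nominal -73 found -73.33 tilt 0.13 res 0.12
side recess
xm_out nominal -140 found -140.17 tilt 0.16 res 0.07
xp_out nominal 140 found 145.09 tilt -2.55 res 0.17
yp_out nominal 73 found 78.76 tilt -0.11 res 0.15
ym_in nominal -47 found -42.83 tilt 0.05 res 0.08
xp_in nominal 102 found 100.85 tilt -1.84 res 0.22
side cover
xm nominal -100 found -102.44 tilt -0.74 res 0.07
xp nominal 100 found 103.79 tilt -0.25 res 0.03
yp nominal 45 found 52.12 tilt 0.26 res 0.08
```

>>> {"name": "send_rows", "arguments": {"series": [{"dp": [2, 2.5, 0], "angular": [0, 0, 10], "grip": 0.5}, {"dp": [4, 5, 0], "angular": [0, 0, 20], "grip": 0.5}, {"dp": [6, 7.5, 0], "angular": [0, 0, 30], "grip": 0.5}, {"dp": [8, 10, 0], "angular": [0, 0, 40], "grip": 0.5}, {"dp": [10, 12.5, 0], "angular": [0, 0, 50], "grip": 0.5}, {"dp": [12, 15, 0], "angular": [0, 0, 60], "grip": 0.5}, {"dp": [14, 17.5, 0], "angular": [0, 0, 70], "grip": 0.5}, {"dp": [16, 20, 0], "angular": [0, 0, 80], "grip": 0.5}], "grip_force": 20}}

```text
clock: 1.1
position: [326.2, -375.7, 222.2]
orientation: [-2.094, -2.341, -0.0]
ft_force: [0.4, 0.2, -0.2]
gripper_width: 43.9
grip_force: 0.0
```

>>> {"name": "send_rows", "arguments": {"series": [{"dp": [2, 2.7, -2], "angular": [0, 0, 10], "grip": 0.5}, {"dp": [4, 5.4, -4], "angular": [0, 0, 20], "grip": 0.5}, {"dp": [6, 8, -6], "angular": [0, 0, 30], "grip": 0.5}, {"dp": [8, 11, -8], "angular": [0, 0, 40], "grip": 0.5}, {"dp": [10, 13.5, -10], "angular": [0, 0, 50], "grip": 0.5}, {"dp": [12, 16.5, -12], "angular": [0, 0, 60], "grip": 0.5}, {"dp": [14, 19, -14], "angular": [0, 0, 70], "grip": 0.5}, {"dp": [15.25, 20.52, -16], "angular": [0, 0, 79.2], "grip": 0.5}]}}

```text
clock: 2.1
position: [478.6, -170.0, 61.5]
orientation: [-0.12, -3.139, -0.001]
ft_force: [0.0, 0.3, 0.9]
gripper_width: 44.0
grip_force: 0.0
```

>>> {"name": "send_rows", "arguments": {"series": [{"dp": [0, 0, 0], "angular": [0, 0, 0], "grip": 0.5}, {"dp": [0, 0, 0], "angular": [0, 0, 0], "grip": 0.5}, {"dp": [0, 0, 0], "angular": [0, 0, 0], "grip": 0.5}]}}

```text
clock: 2.48
position: [478.3, -172.5, 63.8]
orientation: [0.135, 3.137, -0.001]
ft_force: [-0.4, -0.6, 0.4]
gripper_width: 44.1
grip_force: 0.0
```

>>> {"name": "send_rows", "arguments": {"series": [{"dp": [0, 0, -2], "angular": [0, 0, 0], "grip": 0.5}, {"dp": [0, 0, -4], "angular": [0, 0, 0], "grip": 0.35}, {"dp": [0, 0, -4.9], "angular": [0, 0, 0], "grip": 0.25}, {"dp": [0, 0, -4.9], "angular": [0, 0, 0], "grip": 0.2}, {"dp": [0, 0, -4.9], "angular": [0, 0, 0], "grip": 0.2}]}}

```text
clock: 3.1
position: [478.6, -171.7, 14.3]
orientation: [0.131, 3.138, -0.001]
ft_force: [-0.1, 0.1, 0.8]
gripper_width: 17.9
grip_force: 0.0
```

>>> {"name": "send_rows", "arguments": {"series": [{"dp": [0, 0, 0], "angular": [0, 0, 0], "grip": 0.15}, {"dp": [0, 0, 0], "angular": [0, 0, 0], "grip": 0.1}, {"dp": [0, 0, 0], "angular": [0, 0, 0], "grip": 0.05}, {"dp": [0, 0, 0], "angular": [0, 0, 0], "grip": 0.05}, {"dp": [0, 0, 0], "angular": [0, 0, 0], "grip": 0.05}, {"dp": [0, 0, 0], "angular": [0, 0, 0], "grip": 0.05}], "grip_force": 30}}

```text
clock: 3.85
position: [478.7, -171.4, 14.4]
orientation: [0.13, 3.138, -0.0]
ft_force: [-0.4, 2.0, 5.9]
gripper_width: 10.0
grip_force: 30.0
```

>>> {"name": "send_rows", "arguments": {"series": [{"dp": [0, 0, 3], "angular": [0, 0, 0], "grip": 0.05}, {"dp": [0, 0, 7], "angular": [0, 0, 0], "grip": 0.05}, {"dp": [0.2, 3, 11], "angular": [0, 0, 2], "grip": 0.05}, {"dp": [1, 8, 14], "angular": [0, 0, 5], "grip": 0.05}, {"dp": [1.5, 13, 14], "angular": [0, 0, 8], "grip": 0.05}, {"dp": [2, 18, 14], "angular": [0, 0, 11], "grip": 0.05}, {"dp": [3, 23, 14], "angular": [0, 0, 14], "grip": 0.05}, {"dp": [3.5, 28, 14], "angular": [0, 0, 17], "grip": 0.05}]}}

```text
clock: 4.85
position: [512.9, 109.8, 152.2]
orientation: [0.337, -3.122, 0.001]
ft_force: [1.3, 1.2, -1.4]
gripper_width: 9.6
grip_force: 30.0
```

>>> {"name": "send_rows", "arguments": {"series": [{"dp": [0.3, 4, 0], "angular": [0, 0, 0], "grip": 0.05}, {"dp": [0.5, 6.65, 0], "angular": [0, 0, 0], "grip": 0.05}, {"dp": [0.5, 6.65, 0], "angular": [0, 0, 0], "grip": 0.05}, {"dp": [0.5, 6.65, 0], "angular": [0, 0, 0], "grip": 0.05}, {"dp": [0.5, 6.65, 0], "angular": [0, 0, 0], "grip": 0.05}]}}

```text
clock: 5.48
position: [518.2, 173.9, 153.3]
orientation: [0.332, -3.123, 0.001]
ft_force: [-0.6, -0.6, -2.8]
gripper_width: 10.1
grip_force: 30.0
```

```bash
python3 - <<'E'
from h import *
s=observe(); print(s['position'],s['orientation'],s['ft_force'],s['ft_torque'],s['gripper_width'])
for n in("top","side"): cv2.imwrite(f"pics/{n}1.png",grab_frame(n)[:,:,::-1])
t=cv2.imread('pics/top1.png'); q=cv2.imread('pics/side1.png')
a=cv2.resize(t[130:250,205:305],None,fx=4,fy=4,interpolation=cv2.INTER_CUBIC)
b=cv2.resize(q[170:320,200:360],None,fx=2.5,fy=2.5,interpolation=cv2.INTER_CUBIC)
c=np.zeros((480,800,3),np.uint8); c[:,:400]=a; c[:375,400:]=b; cv2.imwrite('pics/c3.png',c)
E
```

```text
[518.19688727 173.88085822 153.29444847] [ 3.32419271e-01 -3.12341563e+00  8.65269124e-04] [-0.61149794 -0.58270208 -2.7949386 ] [ 0.04488372 -0.12308824 -0.03033412] 10.095130205680515
```

View pics/c3.png

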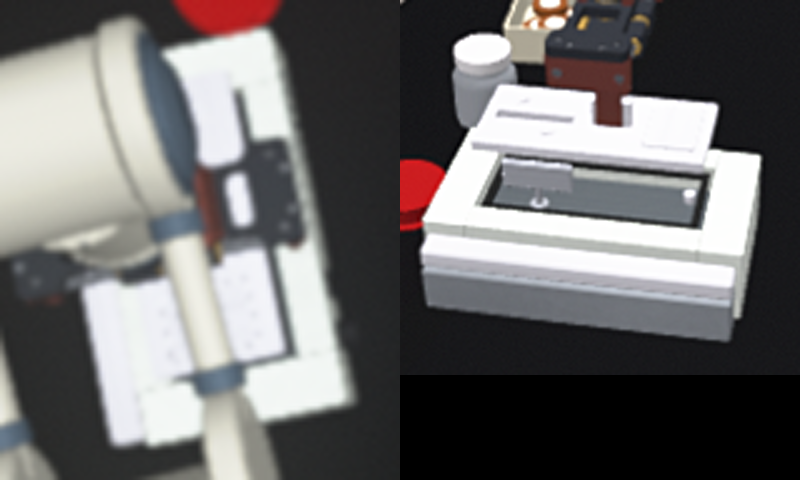

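```bash
python3 - <<'E'
from h import *
s=observe(); print(s['position'],s['qd'].round(4))
t=cv2.imread('pics/top1.png');q=cv2.imread('pics/side1.png'); Y=np.radians(-167.75)
offs('side',q,[531.9,177.9],Y,150,dict(xm=('x',-100,-35,45),xp=('x',100,-30,45),yp1=('y',45,-100,-20),yp2=('y',45,40,100)),half=4)
print('top');offs('top',t,[531.9,177.9],Y,150,dict(yp=('y',45,45,95),yp2=('y',45,-75,-40)),half=4)
for P in ([531.9,177.9,150],): pass
s0=cv2.imread('pics/side0.png')
print('side0');offs('side',s0,[492.2,-172.7],np.radians(175.2),10,dict(xm=('x',-100,-35,45),xp=('x',100,-30,45),ym=('y',-45,-100,100)),half=4)
E
```

```text
[518.29517962 174.05300844 153.61161927] [ 0.0024 -0.001  -0.0025 -0.0007  0.0007  0.0016]
xm nominal -100 found -99.23 tilt 0.06 res 0.33
xp nominal 100 found 103.57 tilt 0.39 res 0.13
yp1 nominal 45 found 50.09 tilt 0.42 res 0.1
yp2 nominal 45 found 50.05 tilt 0.15 res 0.09
top
yp nominal 45 found 47.19 tilt -0.09 res 0.03
yp2 nominal 45 found 46.84 tilt -0.32 res 0.03
side0
xm nominal -100 found -102.19 tilt -0.58 res 0.07
xp nominal 100 found 104.0 tilt -0.21 res 0.02
ym nominal -45 found -55.19 tilt 0.13 res 0.06
```

>>> {"name": "send_rows", "arguments": {"series": [{"dp": [0, 0.07, -1.5], "angular": [0, 0, 0], "grip": 0.05}, {"dp": [0, 0.07, -2.8], "angular": [0, 0, 0], "grip": 0.05}, {"dp": [0, 0.07, -3.2], "angular": [0, 0, 0], "grip": 0.05}, {"dp": [0, 0.07, -3.6], "angular": [0, 0, 0], "grip": 0.05}, {"dp": [0, 0.07, -4.0], "angular": [0, 0, 0], "grip": 0.05}, {"dp": [0, 0.07, -4.3], "angular": [0, 0, 0], "grip": 0.05}, {"dp": [0, 0.07, -4.3], "angular": [0, 0, 0], "grip": 0.05}]}}

```text
clock: 6.45
position: [518.1, 175.7, 110.5]
orientation: [0.335, -3.124, 0.0]
ft_force: [-0.1, 0.2, -2.7]
gripper_width: 9.8
grip_force: 30.0
```

>>> {"name": "send_rows", "arguments": {"series": [{"dp": [0, 0, -0.4], "angular": [0, 0, 0], "grip": 0.05}, {"dp": [0, 0, -0.8], "angular": [0, 0, 0], "grip": 0.05}, {"dp": [0, 0, -1.2], "angular": [0, 0, 0], "grip": 0.05}, {"dp": [0, 0, -1.4], "angular": [0, 0, 0], "grip": 0.05}, {"dp": [0, 0, -1.4], "angular": [0, 0, 0], "grip": 0.05}]}}

```text
clock: 7.08
position: [518.1, 175.7, 96.4]
orientation: [0.335, -3.123, 0.0]
ft_force: [-0.4, -0.6, -3.0]
gripper_width: 9.7
grip_force: 30.0
```

>>> {"name": "send_rows", "arguments": {"series": [{"dp": [0, 0, -0.2], "angular": [0, 0, 0], "grip": 0.05}, {"dp": [0, 0, -0.3], "angular": [0, 0, 0], "grip": 0.05}, {"dp": [0, 0, -0.4], "angular": [0, 0, 0], "grip": 0.05}, {"dp": [0, 0, -0.4], "angular": [0, 0, 0], "grip": 0.05}]}}

```text
clock: 7.58
position: [518.1, 175.7, 92.5]
orientation: [0.335, -3.124, 0.0]
ft_force: [0.7, -0.1, -2.1]
gripper_width: 9.8
grip_force: 30.0
```

>>> {"name": "send_rows", "arguments": {"series": [{"dp": [0, 0, -0.1], "angular": [0, 0, 0], "grip": 0.05}, {"dp": [0, 0, -0.2], "angular": [0, 0, 0], "grip": 0.05}, {"dp": [0, 0, -0.25], "angular": [0, 0, 0], "grip": 0.05}, {"dp": [0, 0, -0.25], "angular": [0, 0, 0], "grip": 0.05}]}}

```text
clock: 8.07
position: [518.2, 175.7, 90.6]
orientation: [-0.335, 3.123, 0.0]
ft_force: [-2.5, -0.9, 1.6]
gripper_width: 10.2
grip_force: 30.0
```

```bash
python3 - <<'E'
from h import *
s=observe(); print(s['position'],s['ft_force'],s['ft_torque'])
cv2.imwrite("pics/side2.png",grab_frame("side")[:,:,::-1])
q=cv2.imread('pics/side2.png')
cv2.imwrite('pics/c4.png',cv2.resize(q[190:320,200:360],None,fx=4,fy=4,interpolation=cv2.INTER_CUBIC))
E
```

```text
[518.24488749 175.72435445  90.62483191] [-2.48635736 -0.91279138  1.56137634] [-0.00644338  0.12709424 -0.03188823]
```

View pics/c4.png

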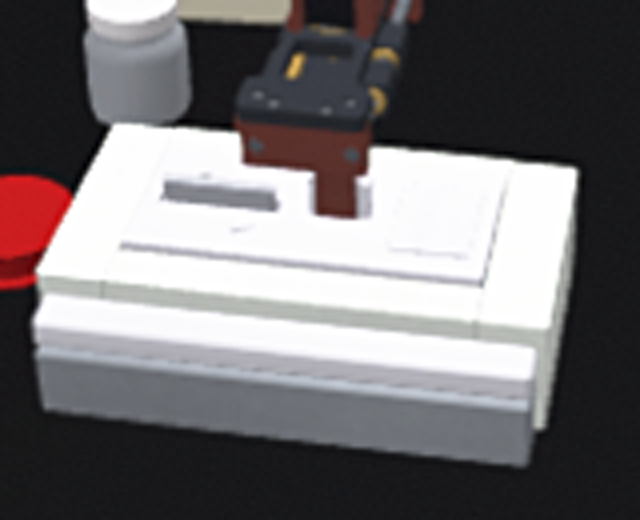

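>>> {"name": "send_rows", "arguments": {"series": [{"dp": [0, 0, 0], "angular": [0, 0, 0], "grip": 0.2}, {"dp": [0, 0, 0], "angular": [0, 0, 0], "grip": 0.25}, {"dp": [0, 0, 0], "angular": [0, 0, 0], "grip": 0.25}, {"dp": [0, 0, 2], "angular": [0, 0, 0], "grip": 0.25}, {"dp": [0, 0, 4.5], "angular": [0, 0, 0], "grip": 0.2}, {"dp": [2, 0.4, 5], "angular": [0, 0, 0], "grip": 0.2}, {"dp": [5, 1.1, 5], "angular": [0, 0, 0], "grip": 0.2}, {"dp": [6.74, 1.43, 5], "angular": [0, 0, 0], "grip": 0.2}], "grip_force": 20}}

```text
clock: 9.12
position: [587.0, 190.3, 141.9]
orientation: [-0.334, 3.122, 0.001]
ft_force: [0.2, 0.1, 0.8]
gripper_width: 17.1
grip_force: 0.0
```

>>> {"name": "send_rows", "arguments": {"series": [{"dp": [0, 0, 0], "angular": [0, 0, 0], "grip": 0.2}, {"dp": [0, 0, 0], "angular": [0, 0, 0], "grip": 0.2}, {"dp": [0, 0, 0], "angular": [0, 0, 0], "grip": 0.2}]}}

```text
clock: 9.5
position: [585.1, 190.0, 140.8]
orientation: [-0.335, 3.123, 0.0]
ft_force: [-0.5, -0.8, 0.1]
gripper_width: 17.6
grip_force: 0.0
```

```bash
python3 - <<'E'
from h import *
s=observe(); print(s['position'],s['orientation'],s['ft_force'],s['gripper_width'])
for n in("top","side"): cv2.imwrite(f"pics/{n}3.png",grab_frame(n)[:,:,::-1])
t=cv2.imread('pics/top3.png'); q=cv2.imread('pics/side3.png')
a=cv2.resize(t[130:250,205:305],None,fx=4,fy=4,interpolation=cv2.INTER_CUBIC)
b=cv2.resize(q[190:320,200:360],None,fx=2.5,fy=2.5,interpolation=cv2.INTER_CUBIC)
c=np.zeros((480,800,3),np.uint8); c[:,:400]=a; c[:325,400:]=b; cv2.imwrite('pics/c5.png',c)
E
```

```text
[585.13522884 190.00219004 140.75190912] [-3.34880067e-01  3.12317295e+00  1.05456252e-04] [-0.51809801 -0.78351283  0.14083427] 17.58111156661069
```

View pics/c5.png

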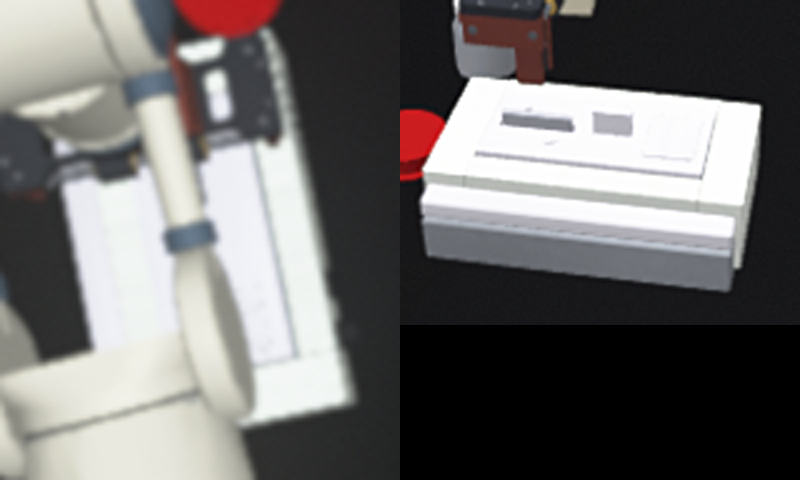

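>>> {"name": "send_rows", "arguments": {"series": [{"dp": [0, 0, -1.5], "angular": [0, 0, 0], "grip": 0.2}, {"dp": [0, 0, -3], "angular": [0, 0, 0], "grip": 0.2}, {"dp": [0, 0, -4], "angular": [0, 0, 0], "grip": 0.2}, {"dp": [0, 0, -4.6], "angular": [0, 0, 0], "grip": 0.2}, {"dp": [0, 0, -5], "angular": [0, 0, 0], "grip": 0.2}, {"dp": [0, 0, -5], "angular": [0, 0, 0], "grip": 0.2}]}}

```text
clock: 10.35
position: [585.6, 190.0, 90.0]
orientation: [0.335, -3.124, 0.0]
ft_force: [0.9, -0.5, -1.0]
gripper_width: 17.5
grip_force: 0.0
```

>>> {"name": "send_rows", "arguments": {"series": [{"dp": [0, 0, -0.1], "angular": [0, 0, 0], "grip": 0.15}, {"dp": [0, 0, -0.15], "angular": [0, 0, 0], "grip": 0.12}, {"dp": [0, 0, -0.2], "angular": [0, 0, 0], "grip": 0.12}, {"dp": [0, 0, -0.2], "angular": [0, 0, 0], "grip": 0.12}, {"dp": [0, 0, -0.2], "angular": [0, 0, 0], "grip": 0.12}]}}

```text
clock: 10.98
position: [585.6, 190.0, 88.2]
orientation: [-0.335, 3.124, 0.0]
ft_force: [-0.1, 0.5, 0.3]
gripper_width: 10.5
grip_force: 0.0
```

>>> {"name": "send_rows", "arguments": {"series": [{"dp": [0, 0, -0.05], "angular": [0, 0, 0], "grip": 0.12}, {"dp": [0, 0, -0.1], "angular": [0, 0, 0], "grip": 0.12}, {"dp": [0, 0, -0.15], "angular": [0, 0, 0], "grip": 0.12}, {"dp": [0, 0, -0.2], "angular": [0, 0, 0], "grip": 0.12}, {"dp": [0, 0, -0.2], "angular": [0, 0, 0], "grip": 0.12}, {"dp": [0, 0, -0.2], "angular": [0, 0, 0], "grip": 0.12}]}}

```text
clock: 11.72
position: [585.6, 190.0, 86.3]
orientation: [-0.335, 3.123, 0.0]
ft_force: [0.7, -0.2, 1.1]
gripper_width: 10.6
grip_force: 0.6
```

>>> {"name": "send_rows", "arguments": {"series": [{"dp": [0, 0, -0.05], "angular": [0, 0, 0], "grip": 0.12}, {"dp": [0, 0, -0.1], "angular": [0, 0, 0], "grip": 0.12}, {"dp": [0, 0, -0.15], "angular": [0, 0, 0], "grip": 0.12}, {"dp": [0, 0, -0.2], "angular": [0, 0, 0], "grip": 0.12}, {"dp": [0, 0, -0.2], "angular": [0, 0, 0], "grip": 0.12}, {"dp": [0, 0, -0.2], "angular": [0, 0, 0], "grip": 0.12}]}}

```text
clock: 12.48
position: [585.6, 190.0, 84.2]
orientation: [-0.335, 3.124, -0.0]
ft_force: [-0.5, -0.5, 1.1]
gripper_width: 10.4
grip_force: 0.9
```

>>> {"name": "send_rows", "arguments": {"series": [{"dp": [0, 0, -0.05], "angular": [0, 0, 0], "grip": 0.12}, {"dp": [0, 0, -0.1], "angular": [0, 0, 0], "grip": 0.12}, {"dp": [0, 0, -0.15], "angular": [0, 0, 0], "grip": 0.12}, {"dp": [0, 0, -0.2], "angular": [0, 0, 0], "grip": 0.12}, {"dp": [0, 0, -0.2], "angular": [0, 0, 0], "grip": 0.12}, {"dp": [0, 0, -0.2], "angular": [0, 0, 0], "grip": 0.12}]}}

```text
clock: 13.22
position: [585.6, 190.0, 82.2]
orientation: [-0.335, 3.124, -0.0]
ft_force: [-1.0, -0.2, 2.4]
gripper_width: 10.8
grip_force: 1.2
```

>>> {"name": "send_rows", "arguments": {"series": [{"dp": [0, 0, -0.05], "angular": [0, 0, 0], "grip": 0.12}, {"dp": [0, 0, -0.1], "angular": [0, 0, 0], "grip": 0.12}, {"dp": [0, 0, -0.15], "angular": [0, 0, 0], "grip": 0.12}, {"dp": [0, 0, -0.15], "angular": [0, 0, 0], "grip": 0.12}, {"dp": [0, 0, -0.15], "angular": [0, 0, 0], "grip": 0.12}]}}

```text
clock: 13.85
position: [585.6, 190.0, 80.7]
orientation: [-0.335, 3.124, 0.0]
ft_force: [-0.9, -0.2, 3.3]
gripper_width: 10.6
grip_force: 1.4
```

>>> {"name": "send_rows", "arguments": {"series": [{"dp": [0, 0, -0.05], "angular": [0, 0, 0], "grip": 0.12}, {"dp": [0, 0, -0.1], "angular": [0, 0, 0], "grip": 0.12}, {"dp": [0, 0, -0.15], "angular": [0, 0, 0], "grip": 0.12}, {"dp": [0, 0, -0.15], "angular": [0, 0, 0], "grip": 0.12}, {"dp": [0, 0, -0.15], "angular": [0, 0, 0], "grip": 0.12}]}}

```text
clock: 14.48
position: [585.6, 190.0, 79.2]
orientation: [-0.335, 3.124, 0.0]
ft_force: [-1.3, 0.4, 3.8]
gripper_width: 10.5
grip_force: 1.6
```

>>> {"name": "send_rows", "arguments": {"series": [{"dp": [0, 0, -0.05], "angular": [0, 0, 0], "grip": 0.12}, {"dp": [0, 0, -0.1], "angular": [0, 0, 0], "grip": 0.12}, {"dp": [0, 0, -0.1], "angular": [0, 0, 0], "grip": 0.12}, {"dp": [0, 0, -0.1], "angular": [0, 0, 0], "grip": 0.12}]}}

```text
clock: 14.98
position: [585.6, 190.0, 78.2]
orientation: [-0.335, 3.124, -0.0]
ft_force: [-1.0, -0.1, 3.5]
gripper_width: 11.1
grip_force: 1.8
```

>>> {"name": "send_rows", "arguments": {"series": [{"dp": [0, 0, -0.05], "angular": [0, 0, 0], "grip": 0.12}, {"dp": [0, 0, -0.1], "angular": [0, 0, 0], "grip": 0.12}, {"dp": [0, 0, -0.1], "angular": [0, 0, 0], "grip": 0.12}, {"dp": [0, 0, -0.1], "angular": [0, 0, 0], "grip": 0.12}]}}

```text
clock: 15.48
position: [585.6, 190.0, 77.2]
orientation: [-0.335, 3.124, 0.0]
ft_force: [-1.0, -0.4, 4.1]
gripper_width: 10.5
grip_force: 1.9
```

>>> {"name": "send_rows", "arguments": {"series": [{"dp": [0, 0, -0.05], "angular": [0, 0, 0], "grip": 0.12}, {"dp": [0, 0, -0.1], "angular": [0, 0, 0], "grip": 0.12}, {"dp": [0, 0, -0.1], "angular": [0, 0, 0], "grip": 0.12}, {"dp": [0, 0, -0.1], "angular": [0, 0, 0], "grip": 0.12}]}}

```text
clock: 15.98
position: [585.6, 190.0, 76.2]
orientation: [-0.335, 3.124, 0.0]
ft_force: [-0.5, -0.4, 3.6]
gripper_width: 10.5
grip_force: 2.1
```

>>> {"name": "send_rows", "arguments": {"series": [{"dp": [0, 0, -0.05], "angular": [0, 0, 0], "grip": 0.12}, {"dp": [0, 0, -0.1], "angular": [0, 0, 0], "grip": 0.12}, {"dp": [0, 0, -0.1], "angular": [0, 0, 0], "grip": 0.12}, {"dp": [0, 0, -0.1], "angular": [0, 0, 0], "grip": 0.12}]}}

```text
clock: 16.48
position: [585.6, 190.0, 75.2]
orientation: [-0.335, 3.124, 0.0]
ft_force: [-0.4, 0.0, 4.7]
gripper_width: 10.4
grip_force: 2.2
```

>>> {"name": "send_rows", "arguments": {"series": [{"dp": [0, 0, -0.05], "angular": [0, 0, 0], "grip": 0.12}, {"dp": [0, 0, -0.05], "angular": [0, 0, 0], "grip": 0.12}, {"dp": [0, 0, -0.05], "angular": [0, 0, 0], "grip": 0.12}]}}

```text
clock: 16.85
position: [585.6, 190.0, 74.7]
orientation: [-0.335, 3.124, 0.0]
ft_force: [-1.9, -0.8, 5.6]
gripper_width: 10.4
grip_force: 2.3
```

>>> {"name": "send_rows", "arguments": {"series": [{"dp": [0, 0, -0.05], "angular": [0, 0, 0], "grip": 0.12}, {"dp": [0, 0, -0.05], "angular": [0, 0, 0], "grip": 0.12}, {"dp": [0, 0, -0.05], "angular": [0, 0, 0], "grip": 0.12}]}}

```text
clock: 17.23
position: [585.6, 190.0, 74.1]
orientation: [-0.335, 3.124, -0.0]
ft_force: [-0.9, -0.2, 5.0]
gripper_width: 10.2
grip_force: 2.4
```

>>> {"name": "send_rows", "arguments": {"series": [{"dp": [0, 0, -0.05], "angular": [0, 0, 0], "grip": 0.12}, {"dp": [0, 0, -0.05], "angular": [0, 0, 0], "grip": 0.12}, {"dp": [0, 0, -0.05], "angular": [0, 0, 0], "grip": 0.12}]}}

```text
clock: 17.6
position: [585.6, 190.0, 73.7]
orientation: [-0.335, 3.124, -0.0]
ft_force: [0.0, -0.0, 4.5]
gripper_width: 10.7
grip_force: 2.5
```

>>> {"name": "send_rows", "arguments": {"series": [{"dp": [0, 0, -0.05], "angular": [0, 0, 0], "grip": 0.12}, {"dp": [0, 0, -0.05], "angular": [0, 0, 0], "grip": 0.12}, {"dp": [0, 0, -0.05], "angular": [0, 0, 0], "grip": 0.12}]}}

```text
clock: 17.98
position: [585.6, 190.0, 73.2]
orientation: [-0.335, 3.124, 0.0]
ft_force: [-1.2, 0.2, 6.1]
gripper_width: 10.5
grip_force: 2.5
```

>>> {"name": "send_rows", "arguments": {"series": [{"dp": [0, 0, -0.05], "angular": [0, 0, 0], "grip": 0.12}, {"dp": [0, 0, -0.05], "angular": [0, 0, 0], "grip": 0.12}, {"dp": [0, 0, -0.05], "angular": [0, 0, 0], "grip": 0.12}]}}

```text
clock: 18.35
position: [585.6, 190.0, 72.7]
orientation: [-0.335, 3.124, -0.0]
ft_force: [0.2, 0.1, 4.9]
gripper_width: 10.4
grip_force: 2.6
```

>>> {"name": "send_rows", "arguments": {"series": [{"dp": [0, 0, -0.05], "angular": [0, 0, 0], "grip": 0.12}, {"dp": [0, 0, -0.05], "angular": [0, 0, 0], "grip": 0.12}, {"dp": [0, 0, -0.05], "angular": [0, 0, 0], "grip": 0.12}]}}

```text
clock: 18.73
position: [585.6, 190.0, 72.2]
orientation: [-0.335, 3.124, 0.0]
ft_force: [-1.2, 0.2, 4.3]
gripper_width: 10.7
grip_force: 2.7
```

>>> {"name": "send_rows", "arguments": {"series": [{"dp": [0, 0, -0.05], "angular": [0, 0, 0], "grip": 0.12}, {"dp": [0, 0, -0.05], "angular": [0, 0, 0], "grip": 0.12}, {"dp": [0, 0, -0.05], "angular": [0, 0, 0], "grip": 0.12}]}}

```text
clock: 19.1
position: [585.6, 190.0, 71.8]
orientation: [-0.335, 3.124, -0.0]
ft_force: [-1.3, 0.0, 5.4]
gripper_width: 10.9
grip_force: 2.7
```

>>> {"name": "send_rows", "arguments": {"series": [{"dp": [0, 0, -0.05], "angular": [0, 0, 0], "grip": 0.12}, {"dp": [0, 0, -0.05], "angular": [0, 0, 0], "grip": 0.12}, {"dp": [0, 0, -0.05], "angular": [0, 0, 0], "grip": 0.12}]}}

```text
clock: 19.48
position: [585.6, 190.0, 71.5]
orientation: [-0.335, 3.123, 0.0]
ft_force: [-1.6, 0.4, 6.3]
gripper_width: 10.6
grip_force: 3.2
```

>>> {"name": "send_rows", "arguments": {"series": [{"dp": [0, 0, -0.03], "angular": [0, 0, 0], "grip": 0.12}, {"dp": [0, 0, -0.03], "angular": [0, 0, 0], "grip": 0.12}, {"dp": [0, 0, -0.03], "angular": [0, 0, 0], "grip": 0.12}, {"dp": [0, 0, -0.03], "angular": [0, 0, 0], "grip": 0.12}]}}

```text
clock: 19.98
position: [585.7, 190.0, 71.6]
orientation: [-0.335, 3.123, 0.0]
ft_force: [-2.2, -0.2, 6.8]
gripper_width: 10.5
grip_force: 3.8
```

```bash
python3 - <<'E'
from h import *
for i in range(3):
    grab_frame("top"); s=observe(); print(s['position'].round(2),s['ft_force'].round(2),s['ft_torque'].round(3),s['grip_force'])
E
```

```text
[585.64 190.02  71.51] [-1.47 -0.39  7.41] [-0.078  0.197 -0.008] 3.7534707225859165
[585.67 190.03  71.56] [-1.37 -1.    7.33] [-0.029  0.159  0.018] 3.754068100824952
[585.64 190.05  71.52] [-1.43 -0.29  7.05] [-0.015  0.194  0.024] 3.7536590080708265
```

>>> {"name": "send_rows", "arguments": {"series": [{"dp": [0, 0, -0.03], "angular": [0, 0, 0], "grip": 0.1}, {"dp": [0, 0, -0.06], "angular": [0, 0, 0], "grip": 0.1}, {"dp": [0, 0, -0.06], "angular": [0, 0, 0], "grip": 0.1}, {"dp": [0, 0, -0.06], "angular": [0, 0, 0], "grip": 0.1}], "grip_force": 20}}

```text
clock: 20.62
position: [585.9, 189.8, 71.5]
orientation: [-0.334, 3.123, -0.0]
ft_force: [-1.7, -1.3, 9.5]
gripper_width: 8.7
grip_force: 5.5
```

>>> {"name": "send_rows", "arguments": {"series": [{"dp": [0, 0, 0], "angular": [0, 0, -3], "grip": 0.1}, {"dp": [0, 0, 0], "angular": [0, 0, -6], "grip": 0.1}, {"dp": [0, 0, 0], "angular": [0, 0, -8], "grip": 0.1}, {"dp": [0, 0, 0], "angular": [0, 0, -8], "grip": 0.1}]}}

```text
clock: 21.12
position: [586.1, 189.6, 71.5]
orientation: [-0.115, 3.138, -0.001]
ft_force: [-1.7, -2.5, 8.5]
gripper_width: 8.7
grip_force: 5.3
```

>>> {"name": "send_rows", "arguments": {"series": [{"dp": [0, 0, 0], "angular": [0, 0, -4], "grip": 0.1}, {"dp": [0, 0, 0], "angular": [0, 0, -8], "grip": 0.1}, {"dp": [0, 0, 0], "angular": [0, 0, -12], "grip": 0.1}, {"dp": [0, 0, 0], "angular": [0, 0, -12], "grip": 0.1}]}}

```text
clock: 21.62
position: [586.2, 189.5, 71.5]
orientation: [0.214, 3.132, -0.001]
ft_force: [-0.5, -2.5, 9.5]
gripper_width: 8.5
grip_force: 4.9
```

```bash
python3 - <<'E'
from h import *
s=observe(); print(s['position'].round(2),s['ft_force'].round(2),s['ft_torque'].round(3),s['grip_force'],s['gripper_width'],s['qpos'].round(2))
for n in("top","side"): cv2.imwrite(f"pics/{n}4.png",grab_frame(n)[:,:,::-1])
q=cv2.imread('pics/side4.png')
cv2.imwrite('pics/c6.png',cv2.resize(q[190:320,200:360],None,fx=4,fy=4,interpolation=cv2.INTER_CUBIC))
E
```

```text
[586.21 189.53  71.51] [-0.46 -2.53  9.51] [-0.3    0.049  0.033] 4.925859002396464 8.549072413326464 [ 0.26  0.15  1.43 -0.    1.56 -1.18]
```

View pics/c6.png

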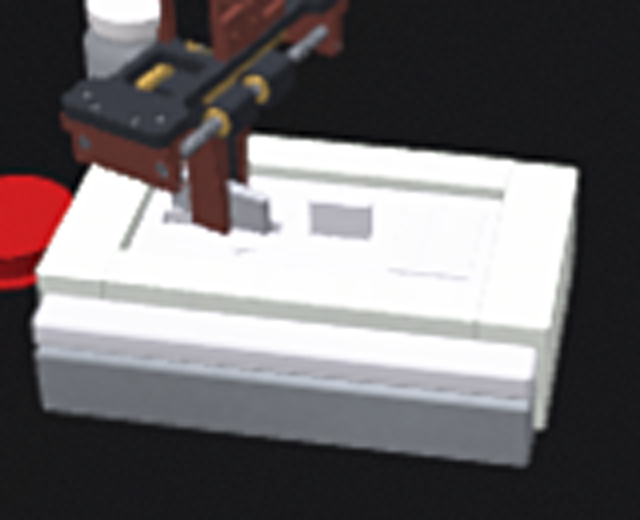

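>>> {"name": "send_rows", "arguments": {"series": [{"dp": [0, 0, 0], "angular": [0, 0, -4], "grip": 0.1}, {"dp": [0, 0, 0], "angular": [0, 0, -8], "grip": 0.1}, {"dp": [0, 0, 0], "angular": [0, 0, -12], "grip": 0.1}, {"dp": [0, 0, 0], "angular": [0, 0, -16], "grip": 0.1}, {"dp": [0, 0, 0], "angular": [0, 0, -20], "grip": 0.1}, {"dp": [0, 0, 0], "angular": [0, 0, -20], "grip": 0.1}]}}

```text
clock: 22.48
position: [586.2, 189.6, 71.5]
orientation: [0.755, 3.047, 0.0]
ft_force: [-1.2, -1.3, 9.2]
gripper_width: 9.0
grip_force: 4.7
```

```bash
python3 - <<'E'
from h import *
s=observe(); print(s['position'].round(2),s['orientation'],s['ft_force'].round(2),s['ft_torque'].round(3),s['grip_force'],s['gripper_width'])
E
```

```text
[586.23 189.62  71.47] [7.55064731e-01 3.04747340e+00 4.98024654e-05] [-1.16 -1.32  9.23] [-0.322 -0.026  0.022] 4.714689357206225 9.022069190239662
```

>>> {"name": "send_rows", "arguments": {"series": [{"dp": [0, 0, 0], "angular": [0, 0, -4], "grip": 0.1}, {"dp": [0, 0, 0], "angular": [0, 0, -8], "grip": 0.1}, {"dp": [0, 0, 0], "angular": [0, 0, -12], "grip": 0.1}, {"dp": [0, 0, 0], "angular": [0, 0, -16], "grip": 0.1}, {"dp": [0, 0, 0], "angular": [0, 0, -20], "grip": 0.1}, {"dp": [0, 0, 0], "angular": [0, 0, -25], "grip": 0.1}, {"dp": [0, 0, 0], "angular": [0, 0, -25], "grip": 0.1}]}}

```text
clock: 23.35
position: [586.3, 189.7, 71.5]
orientation: [1.397, 2.812, 0.001]
ft_force: [-0.1, -1.1, 9.4]
gripper_width: 8.5
grip_force: 5.7
```

```bash
python3 - <<'E'
from h import *
s=observe(); print(s['position'].round(2),s['orientation'],s['ft_force'].round(2),s['ft_torque'].round(3),s['grip_force'],s['gripper_width'])
E
```

```text
[586.33 189.65  71.46] [1.39676181e+00 2.81162914e+00 1.01611060e-03] [-0.1  -1.13  9.4 ] [-0.297 -0.062  0.055] 5.738073633110616 8.472108525813638
```

Now at 65°; continue to 92°.

>>> {"name": "send_rows", "arguments": {"series": [{"dp": [0, 0, 0], "angular": [0, 0, -4], "grip": 0.1}, {"dp": [0, 0, 0], "angular": [0, 0, -8], "grip": 0.1}, {"dp": [0, 0, 0], "angular": [0, 0, -12], "grip": 0.1}, {"dp": [0, 0, 0], "angular": [0, 0, -16], "grip": 0.1}, {"dp": [0, 0, 0], "angular": [0, 0, -20], "grip": 0.1}, {"dp": [0, 0, 0], "angular": [0, 0, -24], "grip": 0.1}, {"dp": [0, 0, 0], "angular": [0, 0, -27], "grip": 0.1}, {"dp": [0, 0, 0], "angular": [0, 0, -27], "grip": 0.1}]}}

```text
clock: 24.35
position: [586.4, 189.9, 71.5]
orientation: [2.014, 2.409, 0.002]
ft_force: [-0.8, -0.6, 8.3]
gripper_width: 8.6
grip_force: 4.2
```

```bash
python3 - <<'E'
from h import *
s=observe(); print(s['position'].round(2),s['orientation'],s['ft_force'].round(2),s['ft_torque'].round(3),s['grip_force'],s['gripper_width'])
E
```

```text
[586.37 189.86  71.48] [2.01430376e+00 2.40855616e+00 2.33347073e-03] [-0.83 -0.61  8.34] [-0.262 -0.118  0.046] 4.249137293645617 8.575130308608411
```

>>> {"name": "send_rows", "arguments": {"series": [{"dp": [0, 0, 0], "angular": [0, 0, 0], "grip": 0.2}, {"dp": [0, 0, 0], "angular": [0, 0, 0], "grip": 0.2}, {"dp": [0, 0, 0.5], "angular": [0, 0, 0], "grip": 0.2}, {"dp": [0, 0, 1.5], "angular": [0, 0, 0], "grip": 0.2}, {"dp": [0, 0, 4], "angular": [0, 0, 0], "grip": 0.2}, {"dp": [0, 0, 8], "angular": [0, 0, 0], "grip": 0.2}, {"dp": [0, 0, 13], "angular": [0, 0, 0], "grip": 0.2}, {"dp": [0, 0, 13], "angular": [0, 0, 0], "grip": 0.2}]}}

```text
clock: 25.35
position: [587.0, 190.5, 205.8]
orientation: [2.011, 2.407, 0.01]
ft_force: [0.2, 0.1, 0.9]
gripper_width: 17.5
grip_force: 0.0
```

>>> {"name": "send_rows", "arguments": {"series": [{"dp": [0, -5, 0], "angular": [0, 0, 0], "grip": 0.2}, {"dp": [0, -11, 0], "angular": [0, 0, 0], "grip": 0.2}, {"dp": [0, -17, 0], "angular": [0, 0, 0], "grip": 0.2}, {"dp": [0, -23, 0], "angular": [0, 0, 0], "grip": 0.2}, {"dp": [0, -29, 0], "angular": [0, 0, 0], "grip": 0.2}, {"dp": [0, -29, 0], "angular": [0, 0, 0], "grip": 0.2}]}}

```text
clock: 26.1
position: [584.5, -103.9, 198.2]
orientation: [-2.02, -2.403, 0.004]
ft_force: [-0.2, 1.0, -0.2]
gripper_width: 17.8
grip_force: 0.0
```

```bash
python3 - <<'E'
from h import *
for n in("top","side"): cv2.imwrite(f"pics/{n}5.png",grab_frame(n)[:,:,::-1])
t=cv2.imread('pics/top5.png'); q=cv2.imread('pics/side5.png')
a=cv2.resize(t[100:250,205:305],None,fx=3.2,fy=3.2,interpolation=cv2.INTER_CUBIC)
b=cv2.resize(q[190:320,200:360],None,fx=3,fy=3,interpolation=cv2.INTER_CUBIC)
c=np.zeros((480,800,3),np.uint8); c[:,:320]=a; c[:390,320:]=b; cv2.imwrite('pics/c7.png',c)
E
```

```text
(no output)
```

View pics/c7.png

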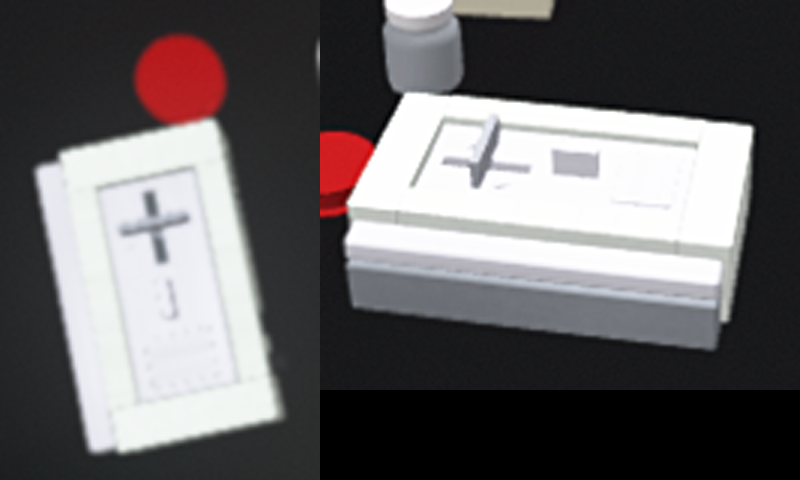

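The wing at (155,222) in the crop stands squarely across the slot. The cover lies below the rim all round, level and centred, and the spool and jar are unmoved.

```bash
python3 -c "
from station import *
print(job_done())"
```

```text
the job is handed in; nothing more can be done
None
```

The cover is back in the recess with the wing turned to its locked detent, holding it down, and the job was handed in at about 26 s. The interface gave no verdict. The last pictures show the wing square across the slot, the cover below the rim, and the spool and jar apparently where they were. The tub is not fully in those views, but the arm never touched it.

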